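Close the circuit-board holder on its board

ROBOT

A 6-joint arm with a two-finger parallel gripper is mounted at the origin on a cart in front of the work surface, level with it; the furniture and walls round the work are solid. World frame = base frame: x ahead of the robot, y to its left, z up, the work surface at z = 0. Lengths are in m, angles in degrees, forces in N, time in s.
With the tool pointing down it reaches from about 0.35 to 0.875 m from the base axis. Payload 4.2 kg.
Tool frame: the origin (TCP) lies on the front face of the gripper's body, between the roots of the fingers; the fingertips stand finger_overhang ahead of it and the grasp point (between the pads) lies 51 mm ahead of it (finger_overhang is the distance from the TCP to the fingertips, in m); z points along the fingers, y is the line along which they close (so a half turn about z gives the same grasp; the last joint's range is limited). The gripper opens to 87 mm and grips with 3 to 60 N. Pads are 19 mm wide; open, the fingers measure 117 mm over their backs; the gripper's body (75 mm by 190 mm) begins 51 mm behind the grasp point.
Start: joints at [-56.746, 22.042, 0.453, 0, -68.411, -14.817], TCP at [0.198, -0.593, 0.292] pointing down, gripper open.
Joint ranges: [-179.83, 179.83], [-69.29, 118.12], [-61.27, 80.66], [-181.25, 117.63], [-171.15, -9.14], [-177.46, 177.46]. Speed limits (degrees/s): [159.86, 159.86, 180, 180, 180, 180].

INTERFACE

Orientations are given as a 3x3 rotation matrix whose columns are the frame's x, y, z axes.
In Python, from station import sense, capture, camera_model, finish_job, finger_overhang gives the robot as it stands. The module is installed in compiled form; this text tells all that it offers.
- The arm moves only by the tool jog_arm, never from a script. Its argument "rows" is a list that holds one entry, the list of rows, each a list of 4 numbers: the shift along the tool's x, y, z in m, then the turn about the tool's z in rad. A call has 1 to 20 rows; each row shifts and turns the commanded pose from where the row before left it, along the tool's axes as they then stand; what a row does not reach is not made up. A row lasts 1/8 s, in which the tool goes at most 62.5 mm and 10.7 degrees, less where a joint would pass 70% of its speed; a pose out of reach is approached as far as the arm can. A call is refused whole if a number of a shift passes 0.0625 or a number of a turn 0.188, either way. A call with a gripper value outside its range is refused whole. "claw" is the opening, from 0 (shut) to 1 (fully open), set as the call begins (left out, the last holds). The fingers move at their own pace and stop on an object; the grip force is fixed at half the most. Time passes only in rows, so rows that do not move let the fingers close. It gives the time, the measured TCP pose, the force, the opening and the grip force at its end, in the units of the state.
- sense(): the state, without advancing time (a new reading comes with each control period).
- capture(name): name is "scene" or "top" or "wrist"; returns the picture (480x640x3 uint8, red, green, blue); there is no depth.
- camera_model(name): a dict with "fovy" (degrees; the focal length in pixels is half the picture's height over the tangent of half this angle, whatever the lens; pixels are square), "cx", "cy" (the principal point, pixels), "eye" and "rotation" of the camera in the world. Camera axes: x right, y down, z forward; pixel columns grow to the right and rows downward; lengths in m; the calibration is good to about 2 mm. A picture is of the moment at which its call begins: read the wrist's pose just before it. camera_model takes no time and is no camera call; for the wrist camera it gives the pose at the moment of the call.
- finish_job(): hands the job in; it is judged then, once.
The state is a dict: "time_s": time; "joints": joint angles; "joint_velocities": joint speeds; "effort": joint torques, N m; "tcp_pos": TCP position; "ee_rot": TCP orientation; "wrist_force": force on the tool from outside, world axes, zero at the start; "moment": the same for the moment, N m; "gripper_width": opening from 0.0 (shut) to 1.0 (fully open); "gripper_force": force on a finger pad.
Only numpy, scipy, OpenCV 4.12 (cv2) and the standard library are available. Lean on these libraries where they do the work, as an engineer would, in place of code of your own. Each camera call takes 0.05 s, during which the arm holds its last target. There are 200 camera calls.

TASK

A circuit board lies loose in the board holder on the bench. With the fingertips press down the black pad in the middle of the holder's sliding jaw, which frees the jaw's brake, and keeping it pressed push the jaw along its rods until it stands fully against the two stop collars, so that both ends of the board are caught in the jaw grooves; then let the pad spring back up so that the brake holds the jaw there. Grasp and lift nothing, do not force the jaw along while its brake is on, do not touch the board with the robot, and leave the tools and parts round about where they lie.

Things in the scene. Friction and masses are not known exactly. Their poses are not given: they have to be found in the camera images.
- holder: Board holder, fixed to the bench: dark steel base 112 x 260 mm, two steel rods, aluminium jaws. Its y runs along the rods from the fixed jaw (-y end) to the end block (+y end); z is up. Origin on the bench below the middle of the closed jaws; the base reaches y = -66 to +194 mm, x = -56 to +56 mm. The fixed jaw is 48 mm high, its groove bottom at y = -40.5 mm; two white strips carry the board at z = 36 mm.
- stop (a point): Where the sliding jaw must come to: midway between the faces of the two stop collars (dark steel rings 19 mm across, clamped on the rods at x = -38 and +38 mm of the holder), at y = +41 mm and 22 mm above the bench. Axes as the holder's.
- jaw (a joint): Travel of the sliding jaw in m: 0 = fully open, growing towards the fixed jaw (the holder's -y); 0.060 = fully against the stop collars, where it can go no further. Starts between 0 and 0.030. Brake off, it slides with 1 to 2 N; brake on, it resists with about 9 N.
- jaw_top (a point): Middle of the upper face of the sliding jaw's carriage, 40 mm above the bench, below the pad. The aluminium carriage is 94 mm wide (holder's x) and 70 mm long (y). Two walls, 60 mm wide (x), 9 mm thick and with tops 60 mm above the bench, cross it before and behind the pad, 52 mm apart. At the stop this point is at y = +76 mm of the holder.
- release_pad (a joint): Press depth of the pad in m: 0 = up, brake on; 0.005 = fully down. A spring pushes it up: about 5 N starts it down, 6 N makes about 2 mm, 7.5 N reaches the bottom. The brake is off once the pad is 1 mm or more down.
- pad_top (a point): Centre of the upper face of the release pad (black, ribbed, 40 mm in the holder's x by 48 mm in y), 54 mm above the bench when up. It rides along with the jaw between its two walls, which stand 6 mm above it when it is up; both x sides are open. A closed fingertip pressing on the pad drags the jaw along, or slips up to the front wall and pushes that.
- board: Green circuit board in the holder, 60 x 80 mm (80 mm along the holder's y), 2 mm thick, 13 mm high with its parts, loose on the white strips. Origin at the middle of its underside, x and y as the holder's. It starts 4 to 10 mm on the +y side of its seat; the closing jaw slides it home, with about 1.5 mm of play left over.
- side_cutters: Bystander: red-handled pliers, 52 x 131 x 12 mm, lying in front of the holder; origin at the middle of the underside.
- hex_key: Bystander: small steel hex key, 24 x 72 x 4 mm, in front of the holder's sliding-jaw end; origin at the middle of the underside.
- tweezers_a: Bystander: steel tweezers, 12 x 122 x 8 mm, behind the holder; origin at the middle of the underside.
- relay_cube: Bystander: blue relay, 28 x 28 x 30 mm, behind the holder's sliding-jaw end; origin at the middle of the underside.
- dc_module: Bystander: white converter module, 40 x 70 x 23 mm, to the left; origin at the middle of the underside.
- tray_black: Bystander: small black tray of screws, 65 x 100 x 16 mm, to the left; origin at the middle of the underside.
- esd_brush: Bystander: black brush, 14 x 173 x 10 mm, to the left at the bench's front; origin at the middle of the underside.
Mind the look-alikes: they are no part of the job. What is shaped like the board but blue is not meant.

How it is judged (in metres and radians):
On the way, in this order (a step that is already met when the one before it is completed fails the run):
1. the pad is pressed down and the brake freed before the jaw has been moved (value of joint release_pad above 0.001 m and distance of jaw_top from where it was at the start of the episode below 0.006 m), for 0.1 s.
2. the jaw reaches the stop collars with the pad still pressed (value of joint jaw above 0.0575 m and value of joint release_pad above 0.0007 m), for 0.05 s.
At the end, for the whole second after the job is handed in: The jaw stands against the stop collars (within 2.5 mm), the pad is up again (within 0.7 mm), and the board rests level on its strips between the jaws, both ends in the grooves: within 3 mm of the seat's middle along the rods, 12 mm across, and 0.08 rad of square (value of joint jaw above 0.0575 m and value of joint release_pad below 0.0007 m and y of board in the frame of holder between -0.003 and 0.003 m and x of board in the frame of holder between -0.012 and 0.012 m and z of board in the frame of holder between 0.034 and 0.039 m and angle between board's own z axis and vertical below 0.06 rad and angle between the y axis of board and the y axis of holder, either way round below 0.08 rad and linear speed of board below 0.01 m/s); the robot touches nothing.
It fails at once if the jaw is forced along while its brake is on (value of joint release_pad below 0.0004 m and velocity of joint jaw above 0.02 m/s).
It fails at once if the robot touches the board (contact force between any of the fingers, the arm and board above 0.5 N).
It fails at once if the board is lifted or tipped (z of board in the frame of holder above 0.044 m or angle between board's own z axis and vertical above 0.2 rad).
It fails at once if a bystander is shifted more than 15 mm or lifted (distance of any of side_cutters, hex_key, tweezers_a, relay_cube, dc_module, tray_black, esd_brush from where it was at the start of the episode above 0.015 m).
It also fails if it takes over 40 s, if anything falls off the work surface, if the arm or the gripper's body presses on something with over 40 N, if the wrist force passes 120 N, or if a joint passes its speed limit or range.

## Working session

There is one attempt and no reset: what is moved stays moved. The work goes in short steps, Python scripts to look and compute and a tool call to move; the robot and the scene stay as the last step left them, time stands still between calls to the robot, and variables do not carry over. Pictures are saved under pics/ and viewed, at most 10 in all, crops included, and the job is handed in when it is done.

Besides the shell and the picture viewer there is one more tool, called after "Emit:" as a command line: name --argument value ..., lists and objects as JSON in quotes. jog_arm: Moves the arm, as the interface text tells. Its arguments: {"type":"object","properties":{"rows":{"type":"array"},"claw":{"type":"number"}},"required":["rows"]}

```bash
mkdir -p pics; python3 - <<'E'
from station import *
import cv2
s=sense();print(s,finger_overhang if not callable(finger_overhang) else finger_overhang())
for n in("scene","top"):
    m=camera_model(n);print(n,m);cv2.imwrite(f"pics/{n}0.png",capture(n)[:,:,::-1])
E
```

```text
{'time_s': 0.0, 'joints': array([-5.67469686e+01,  2.20913507e+01,  3.79758405e-01, -2.53487633e-02,
       -6.84106614e+01, -1.48159882e+01]), 'joint_velocities': array([-0.03983662, -0.00256094, -0.11678323,  0.01289497, -0.01029383,
        0.06988972]), 'effort': array([-7.24912061e-04, -3.90661848e+01,  1.87404764e+01,  4.22006652e+00,
        1.09011462e-02, -2.07979356e-04]), 'tcp_pos': array([ 0.19753116, -0.59249904,  0.29116251]), 'ee_rot': array([[-9.48723287e-01, -3.16106696e-01, -8.25964270e-04],
       [-3.16107740e-01,  9.48721169e-01,  2.00989353e-03],
       [ 1.48268985e-04,  2.16792650e-03, -9.99997639e-01]]), 'wrist_force': array([ 0.84093602,  0.05830332, -0.04794413]), 'moment': array([ 0.01878757, -0.01533776,  0.00106925]), 'gripper_force': 0.0, 'gripper_width': 1.0001510408881702} 0.0697
scene {'fovy': 53.301388948546396, 'cx': 320.1391849449479, 'cy': 239.74787998257136, 'eye': array([-0.25960776,  0.68990304,  0.55776295]), 'rotation': array([[-0.54063088, -0.3768747 ,  0.75211948],
       [-0.84110656,  0.2592227 , -0.47470344],
       [-0.01606273, -0.88925196, -0.45713557]])}
top {'fovy': 53.425309307879566, 'cx': 318.31269599180706, 'cy': 239.16031830196107, 'eye': array([0.43678606, 0.21719045, 0.95499559]), 'rotation': array([[-0.02268025, -0.99595777,  0.08691219],
       [-0.99933255,  0.02009496, -0.0305064 ],
       [ 0.02863659, -0.08754607, -0.99574878]])}
```

View pics/top0.png

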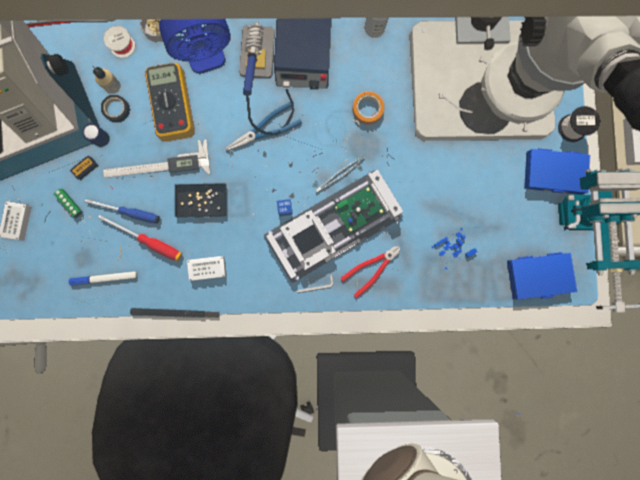

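View pics/scene0.png

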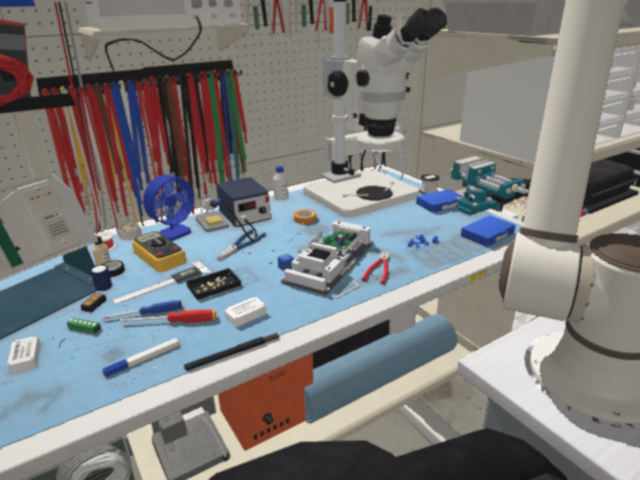

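The top view shows the holder at about (333,225), with the green board at (360,207) and the black pad at (307,240). The side cutters are at (372,270), the hex key at (315,285), the relay at (285,207) and the tweezers at (340,175). Possible confusions for the pad are the black tray (201,200) and the vise at (600,220). For the holder they are the vise and the blue flat boxes (557,170) and (541,276). I choose the holder at (333,225) and will check it in a close crop.

```bash
python3 - <<'E'
import cv2
a=cv2.imread("pics/top0.png")[160:300,255:415]
cv2.imwrite("pics/crop1.png",cv2.resize(a,None,fx=5,fy=5,interpolation=cv2.INTER_CUBIC)[:600*2][:, :800][:600] if 0 else cv2.resize(a,(686,600),interpolation=cv2.INTER_CUBIC))
E
```

```text
(no output)
```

View pics/crop1.png

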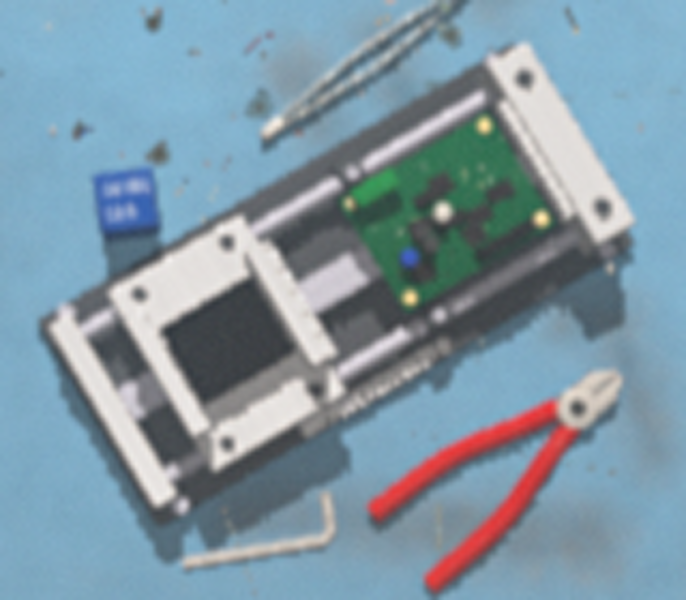

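The crop confirms the choice. The black pad is at crop (235,345) between two white walls, with the end block at lower left and the fixed jaw at upper right. The collars sit near (350,172) and (437,315), and the board is green and offset. Next I fit a coarse pose.

```bash
cat > h.py <<'E'
from station import *
import numpy as np, cv2
from scipy.optimize import least_squares
def K(m):
    f=240/np.tan(np.radians(m["fovy"]/2)); return f
def proj(m,P):
    c=(np.atleast_2d(P)-m["eye"])@m["rotation"]; return c[:,:2]/c[:,2:]*K(m)+[m["cx"],m["cy"]]
def ray(m,uv,z):
    d=m["rotation"]@np.array([(uv[0]-m["cx"])/K(m),(uv[1]-m["cy"])/K(m),1]); e=m["eye"]
    return e+d*(z-e[2])/d[2]
def h2w(p,P):
    c,s=np.cos(p[2]),np.sin(p[2]); P=np.atleast_2d(P)   # yaw: holder x axis
    return np.c_[p[0]+c*P[:,0]-s*P[:,1],p[1]+s*P[:,0]+c*P[:,1],P[:,2]]
E
python3 - <<'E'
from h import *
m=camera_model("top")
C=lambda u,v:(255+u/4.2875,160+v/4.2857)
for n,uv,z in [("rodL0",(95,325),.022),("rodL1",(480,100),.022),("jawA",(530,42),.048),("jawB",(633,218),.048),("base",(42,325),.0),("base2",(160,518),.0),("w1a",(113,290),.06),("w1b",(205,450),.06),("w1a'",(130,283),.06),("w2a",(250,245),.06),("w2b",(322,365),.06),("collA",(350,172),.03),("collB",(430,318),.03),("padtl",(163,328),.054),("padtr",(245,280),.054),("padbr",(300,350),.054)]:
    print(n,ray(m,C(*uv),z).round(4))
E
```

```text
rodL0 [0.5264 0.2692 0.022 ]
rodL1 [0.6278 0.0892 0.022 ]
jawA [0.6488 0.0692 0.048 ]
jawB [0.5675 0.0254 0.048 ]
base [0.529  0.2951 0.    ]
base2 [0.4378 0.2416 0.    ]
w1a [0.538  0.2589 0.06  ]
w1b [0.4669 0.2199 0.06  ]
w1a' [0.541  0.2514 0.06  ]
w2a [0.5569 0.1983 0.06  ]
w2b [0.5031 0.1678 0.06  ]
collA [0.5937 0.1511 0.03  ]
collB [0.5258 0.1164 0.03  ]
padtl [0.5214 0.2374 0.054 ]
padtr [0.542  0.2007 0.054 ]
padbr [0.5104 0.1771 0.054 ]
```

Emit:
jog_arm --rows '[[[0,0,0,-0.096],[0,0,0,-0.0955],[-0.042,0.034,0,0],[-0.042,0.034,0,0],[-0.042,0.034,0,0],[-0.042,0.034,0,0],[-0.042,0.034,0,0],[-0.042,0.034,0,0],[-0.042,0.034,0,0],[-0.042,0.034,0,0],[-0.042,0.034,0,0],[-0.042,0.034,0,0],[-0.042,0.034,0,0],[-0.042,0.034,0,0],[-0.042,0.034,0,0],[-0.042,0.034,0,0],[-0.042,0.034,0,0],[-0.042,0.034,0,0],[0,0,0,0],[0,0,0,0]]]' --claw 0

```text
time_s: 2.6
tcp_pos: [0.5154, 0.2107, 0.2915]
ee_rot: [[-0.871, -0.491, -0.002], [-0.491, 0.871, -0.001], [0.002, -0.0, -1.0]]
wrist_force: [0.6, -0.4, 0.6]
gripper_width: 0.004
gripper_force: 0.0
```

```bash
python3 - <<'E'
from h import *
s=sense();print(s["time_s"],s["tcp_pos"],s["ee_rot"].round(4),s["gripper_width"])
m=camera_model("wrist");print(m)
cv2.imwrite("pics/w1.png",capture("wrist")[:,:,::-1])
E
```

```text
2.6 [0.51542585 0.2106636  0.29150269] [[-8.710e-01 -4.912e-01 -1.700e-03]
 [-4.912e-01  8.710e-01 -1.000e-03]
 [ 2.000e-03 -1.000e-04 -1.000e+00]] 0.0037181153062352482
{'fovy': 63.30813873843336, 'cx': 320.16063227571254, 'cy': 237.25535719975286, 'eye': array([0.45791354, 0.17766731, 0.38359439]), 'rotation': array([[-4.90361514e-01,  8.45722135e-01,  2.10474835e-01],
       [ 8.71519016e-01,  4.75725810e-01,  1.18909877e-01],
       [ 4.36404203e-04,  2.41741648e-01, -9.70340551e-01]])}
```

View pics/w1.png

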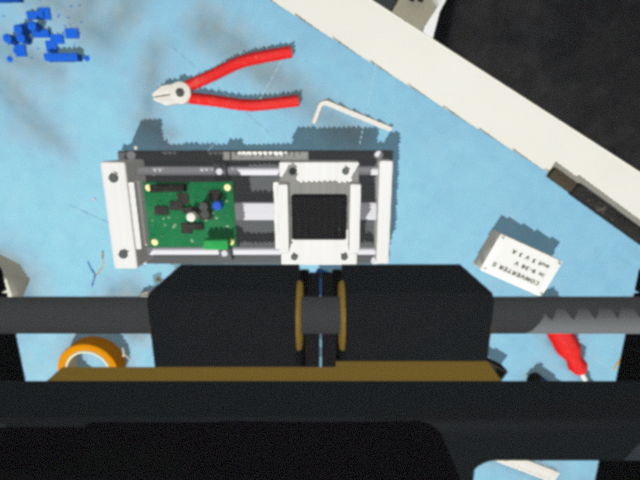

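The wrist view shows the holder square to the picture, with the pad at (318,217), the walls near columns 283 and 353, the fixed jaw at (118,215) and the end block at (383,210). I enlarge the jaw area to measure it.

```bash
python3 - <<'E'
import cv2
a=cv2.imread("pics/w1.png")[140:275,95:405]
cv2.imwrite("pics/crop2.png",cv2.resize(a,(775,338),interpolation=cv2.INTER_CUBIC))
E
```

```text
(no output)
```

View pics/crop2.png

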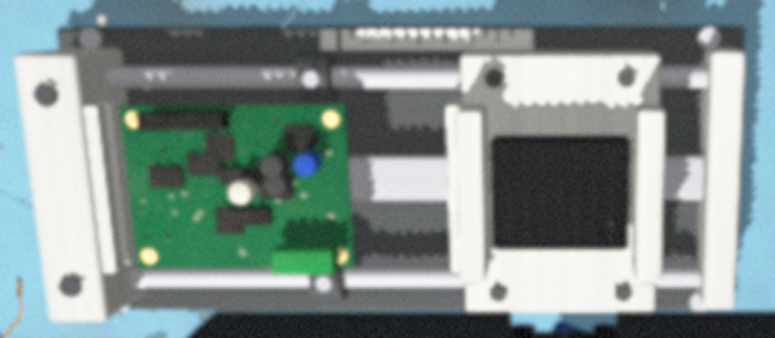

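```bash
python3 - <<'E'
from h import *
m=camera_model("wrist")
C=lambda u,v:(95+u/2.5+0.0,140+v/2.5037)
g=lambda u,v,z:ray(m,C(u,v),z)
pad=np.array([g(492,137,.054),g(628,137,.054),g(628,248,.054),g(492,248,.054)])
car=np.array([g(462,55,.04),g(658,57,.04),g(655,310,.04),g(467,310,.04)])
print("pad",pad.mean(0),"car",car.mean(0))
for q in(pad,car):print([np.linalg.norm(q[i]-q[(i+1)%4]).round(4) for i in range(4)],[np.degrees(np.arctan2(*(q[(i+1)%4]-q[i])[1::-1])).round(1) for i in range(4)])
r=[g(120,76,.025),g(690,80,.025),g(140,283,.025),g(695,301,.025)]
print("rod yaw",[np.degrees(np.arctan2(*(b-a)[1::-1])) for a,b in((r[0],r[1]),(r[2],r[3]))])
fj=np.array([g(16,57,.048),g(50,320,.048)]);eb=[g(742,52,.04),g(735,308,.04)]
print("fj",fj,np.degrees(np.arctan2(*(fj[0]-fj[1])[1::-1])),"eb",eb)
th=np.radians(119.4);y=np.array([np.cos(th),np.sin(th),0]);o=fj.mean(0)+.066*y
print("o",o,"pad y",(pad.mean(0)-o)@y,"car y",(car.mean(0)-o)@y,"eb y",(np.mean(eb,0)-o)@y, "x",(car.mean(0)-o)@[y[1],-y[0],0])
E
```

```text
pad [0.51455289 0.20807301 0.054     ] car [0.51489198 0.20844226 0.04      ]
[np.float64(0.0463), np.float64(0.0389), np.float64(0.0476), np.float64(0.0389)] [np.float64(119.3), np.float64(30.3), np.float64(-60.7), np.float64(-151.7)]
[np.float64(0.0681), np.float64(0.0921), np.float64(0.0697), np.float64(0.0928)] [np.float64(118.8), np.float64(30.0), np.float64(-60.7), np.float64(-151.0)]
rod yaw [np.float64(118.92692689497544), np.float64(117.37970465137019)]
fj [[0.56501691 0.0246279  0.048     ]
 [0.64694364 0.07015683 0.048     ]] -150.93787543536297 eb [array([0.44253352, 0.24010145, 0.04      ]), array([0.52287898, 0.2870234 , 0.04      ])]
o [0.57358063 0.10489248 0.048     ] pad y 0.11886924223330665 car y 0.11902448063881677 eb y 0.18284602063328498 x -0.00029738098866538716
```

Emit:
jog_arm --rows '[[[0.002,-0.005,0.02,0],[0,0,0.03,0],[0,0,0.03,0],[0,0,0.03,0],[0,0,0.02,0],[0,0,0.015,0],[0,0,0.01,0],[0,0,0.004,0],[0,0,0,0],[0,0,0,0],[0,0,0,0]]]'

```text
time_s: 4.03
tcp_pos: [0.5169, 0.2059, 0.1337]
ee_rot: [[-0.871, -0.491, 0.001], [-0.491, 0.871, 0.001], [-0.001, 0.0, -1.0]]
wrist_force: [-0.2, -0.2, 1.0]
gripper_width: 0.004
gripper_force: 0.0
```

```bash
python3 - <<'E'
from h import *
s=sense();print(s["tcp_pos"],s["wrist_force"],s["moment"])
a=capture("wrist")[:,:,::-1];cv2.imwrite("pics/w2.png",cv2.resize(a[100:480],(800,475)))
E
```

```text
[0.516852   0.20587557 0.13374993] [-0.19688992 -0.16716754  1.01221592] [ 0.0448653   0.00723208 -0.0585316 ]
```

View pics/w2.png

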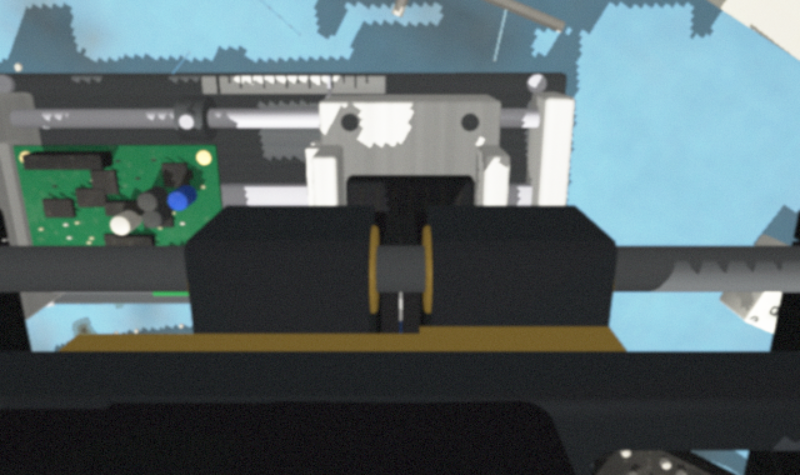

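The tips (columns 370–430) stand over the pad (346–475), slightly toward the front wall as planned. The side clearances look fine, so I go down gently.

Emit:
jog_arm --rows '[[[0,0,0.003,0],[0,0,0.003,0],[0,0,0.003,0],[0,0,0.0015,0],[0,0,0.001,0],[0,0,0,0],[0,0,0,0]]]'

```text
time_s: 4.95
tcp_pos: [0.5166, 0.2056, 0.1224]
ee_rot: [[-0.871, -0.491, 0.0], [-0.491, 0.871, -0.0], [-0.0, -0.0, -1.0]]
wrist_force: [-2.3, -0.2, 5.4]
gripper_width: 0.006
gripper_force: 2.7
```

Emit:
jog_arm --rows '[[[0,0,0.001,0],[0,0,0.001,0],[0,0,0.0005,0],[0,0,0,0],[0,0,0,0]]]'

```text
time_s: 5.58
tcp_pos: [0.5166, 0.2056, 0.1201]
ee_rot: [[-0.871, -0.491, 0.0], [-0.491, 0.871, -0.0], [-0.0, -0.0, -1.0]]
wrist_force: [-2.4, -0.1, 7.1]
gripper_width: 0.003
gripper_force: 3.3
```

Emit:
jog_arm --rows '[[[0,0,0.001,0],[0,0,0.0005,0],[0,-0.001,0,0],[0,-0.002,0,0],[0,-0.003,0,0],[0,-0.003,0,0],[0,-0.003,0,0],[0,-0.003,0,0],[0,-0.003,0,0],[0,-0.003,0,0],[0,-0.003,0,0],[0,-0.003,0,0],[0,-0.003,0,0],[0,-0.002,0,0],[0,-0.001,0,0],[0,0,0,0]]]'

```text
time_s: 7.58
tcp_pos: [0.533, 0.1767, 0.1191]
ee_rot: [[-0.871, -0.491, 0.0], [-0.491, 0.871, -0.0], [-0.0, -0.001, -1.0]]
wrist_force: [-3.0, -1.4, 9.8]
gripper_width: 0.005
gripper_force: 4.5
```

```bash
python3 - <<'E'
from h import *
s=sense();print(s["tcp_pos"],s["wrist_force"])
a=capture("wrist")[:,:,::-1];cv2.imwrite("pics/w3.png",cv2.resize(a[100:480],(800,475)))
E
```

```text
[0.53297176 0.17673161 0.11909396] [-3.04079123 -1.41086882  9.8439992 ]
```

View pics/w3.png

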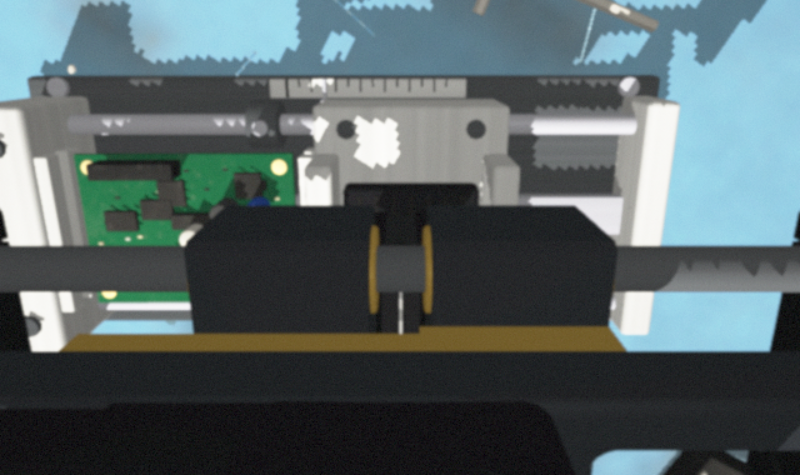

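The jaw rode along without slip: the pad is still centred near column 410, and the collar at 262 is just ahead of the carriage edge at about 312. About 10 mm is left.

Emit:
jog_arm --rows '[[[0,-0.002,0,0],[0,-0.002,0,0],[0,-0.002,0,0],[0,-0.001,0,0],[0,-0.001,0,0],[0,-0.001,0,0],[0,-0.001,0,0],[0,-0.001,0,0],[0,-0.001,0,0],[0,0,0,0]]]'

```text
time_s: 8.88
tcp_pos: [0.5388, 0.1664, 0.1191]
ee_rot: [[-0.871, -0.491, 0.0], [-0.491, 0.871, -0.0], [-0.0, -0.0, -1.0]]
wrist_force: [-3.2, -0.2, 8.6]
gripper_width: 0.004
gripper_force: 4.5
```

Emit:
jog_arm --rows '[[[0,-0.001,0,0],[0,-0.001,0,0],[0,-0.001,0,0],[0,-0.001,0,0],[0,0,0,0]]]'

```text
time_s: 9.5
tcp_pos: [0.5405, 0.1634, 0.1191]
ee_rot: [[-0.871, -0.491, 0.0], [-0.491, 0.871, 0.001], [-0.0, 0.0, -1.0]]
wrist_force: [-5.0, 0.9, 9.3]
gripper_width: 0.002
gripper_force: 4.8
```

```bash
python3 - <<'E'
from h import *
s=sense();print(s["tcp_pos"],s["wrist_force"])
a=capture("wrist")[:,:,::-1];cv2.imwrite("pics/w4.png",cv2.resize(a[100:480],(800,475)))
E
```

```text
[0.54045616 0.16344888 0.1191154 ] [-5.01942823  0.93139773  9.28448595]
```

View pics/w4.png

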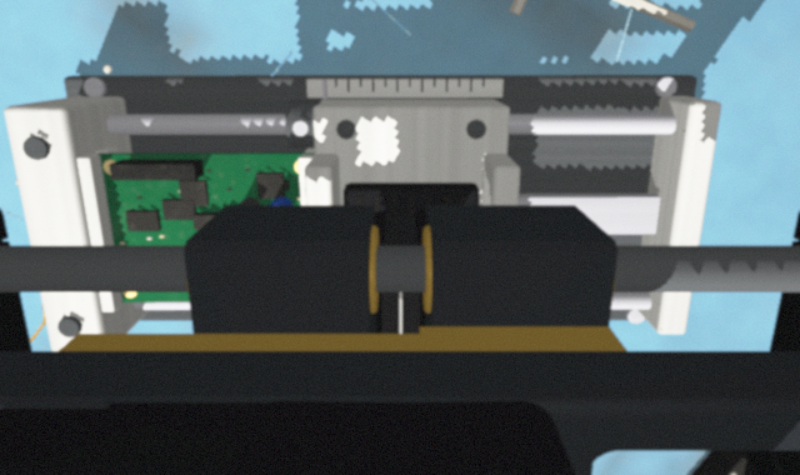

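The carriage edge (312) is at the collar (300) and the y force is starting to rise. I push a little further to make sure the stop is reached.

Emit:
jog_arm --rows '[[[0,-0.001,0,0],[0,-0.001,0,0],[0,-0.001,0,0],[0,-0.001,0,0],[0,0,0,0]]]'

```text
time_s: 10.18
tcp_pos: [0.5431, 0.1608, 0.1191]
ee_rot: [[-0.871, -0.492, 0.002], [-0.492, 0.871, 0.002], [-0.003, 0.001, -1.0]]
wrist_force: [-3.1, 4.0, 7.7]
gripper_width: 0.004
gripper_force: 3.9
```

Emit:
jog_arm --rows '[[[0,-0.001,0,0],[0,-0.001,0,0],[0,-0.001,0,0],[0,-0.001,0,0],[0,0,0,0]]]'

```text
time_s: 10.8
tcp_pos: [0.5456, 0.1574, 0.1192]
ee_rot: [[-0.871, -0.492, 0.003], [-0.492, 0.871, 0.003], [-0.004, 0.001, -1.0]]
wrist_force: [-2.5, 3.1, 7.2]
gripper_width: -0.002
gripper_force: 3.5
```

```bash
python3 - <<'E'
from h import *
s=sense();m=camera_model("wrist");print(s["tcp_pos"],s["wrist_force"])
a=capture("wrist")[:,:,::-1];cv2.imwrite("pics/w5r.png",a);cv2.imwrite("pics/w5.png",cv2.resize(a[150:300,50:600],(800,218),interpolation=cv2.INTER_CUBIC))
E
```

```text
[0.54556577 0.15742603 0.11920574] [-2.51714246  3.14998963  7.1921637 ]
```

View pics/w5.png

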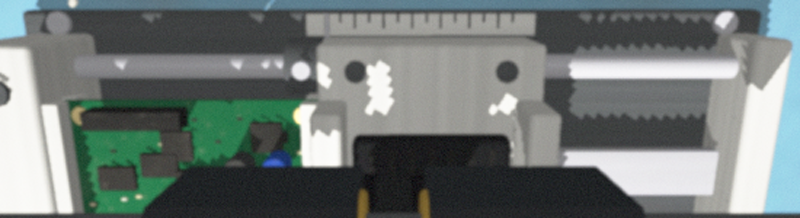

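The tip is now slipping forward on the pad with a steady y force of about 3.5 N, and the carriage touches the collar (about 318), so the jaw is at the stop. I lift straight up.

Emit:
jog_arm --rows '[[[0,0,-0.001,0],[0,0,-0.0015,0],[0,0,-0.0015,0],[0,0,-0.002,0],[0,0,-0.004,0],[0,0,-0.01,0],[0,0,-0.02,0],[0,0,-0.03,0],[0,0,-0.04,0],[0,0,-0.04,0],[0,0,-0.03,0],[0,0,0,0],[0,0,0,0],[0,0,0,0]]]'

```text
time_s: 12.6
tcp_pos: [0.5441, 0.1556, 0.2963]
ee_rot: [[-0.871, -0.491, -0.003], [-0.491, 0.871, -0.001], [0.003, 0.0, -1.0]]
wrist_force: [-0.2, -0.3, -0.0]
gripper_width: 0.005
gripper_force: 0.0
```

```bash
python3 - <<'E'
from h import *
s=sense();m=camera_model("wrist");print(s["tcp_pos"],s["wrist_force"]);np.save("m6.npy",m,allow_pickle=True)
a=capture("wrist")[:,:,::-1];cv2.imwrite("pics/w6r.png",a);cv2.imwrite("pics/w6.png",cv2.resize(a[140:275,95:405] if 0 else a[130:280,100:420],(800,375),interpolation=cv2.INTER_CUBIC))
E
```

```text
[0.54413072 0.15564047 0.2962622 ] [-0.24459669 -0.33971847 -0.02387092]
```

View pics/w6.png

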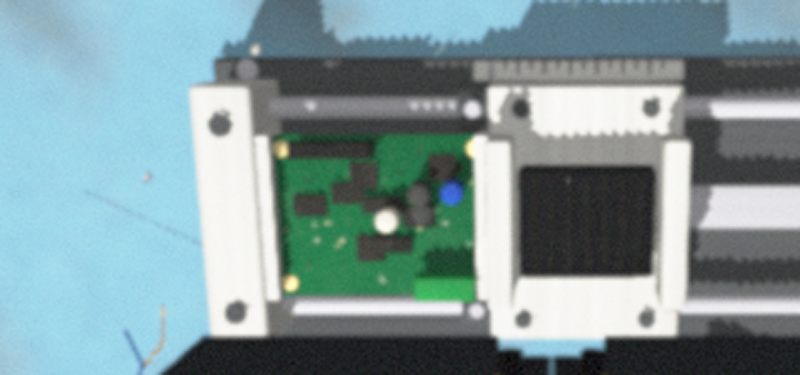

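The board is now caught between both jaws, level and square, and the carriage meets the collars near (473,108) and (477,312). One numeric check, then I hand in.

```bash
python3 - <<'E'
from h import *
m=np.load("m6.npy",allow_pickle=True).item()
g=lambda u,v,z:ray(m,(100+u/2.5,130+v/2.5),z)
car=np.mean([g(487,87,.04),g(683,88,.04),g(677,336,.04),g(490,336,.04)],0)
pad=np.mean([g(519,167,.054),g(655,167,.054),g(655,275,.054),g(519,275,.054)],0)
fj=np.mean([g(190,88,.048),g(212,336,.048)],0)
y=np.array([np.cos(np.radians(119.2)),np.sin(np.radians(119.2)),0])
print((car-fj)@y-.066,(pad-fj)@y-.066,"moved",(car-[.5149,.2084,.04])@y)
if abs((car-fj)@y-.066-.076)<.004: print(finish_job())
E
```

```text
0.070433733193799 0.07091411675003467 moved -0.04830485908448838
```

The reading of 70–71 mm is past the hard stop, which is impossible. That means the fixed jaw's outer face isn't at -66 mm: the end block reading was about 5 mm short in the same way. The slip at constant force and the visible contact with the collars confirm the jaw is at the stop, so I hand in.

```bash
python3 -c "
from station import *
print(finish_job())"
```

```text
the job is handed in; nothing more can be done
None
```

I handed the job in, but no verdict came back: going by the wrist view and force readings, the jaw is against both stop collars, the pad is released, the board sits between the jaw grooves, and the robot is clear; my last check of the jaw's position was about 5 mm off, which I put down to my reference point on the fixed jaw.

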